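# Push the riser tube into the push-in fitting and tug-test it

### The job

Connect the washing machine's riser: lift the short steel tube with the brass head out of its holder and push it straight down into the narrow push-in fitting (not the wide waste socket), past the grip, until it presses firmly on the stop inside. Then give it a firm upward tug to check that the grip holds, and let go, leaving it standing in the fitting. Do not force it: more than 25 N would damage the fitting; leave the powder tub, the scoop and the spanner alone.

Things in the scene. Friction and masses are not known exactly. Their poses are not given: they have to be found in the camera images.
- tube: The riser tube, loose, 100 mm tall, 0.15 to 0.3 kg, upright, z up along its axis, origin at the centre of its lower end. From there up: foot (13 mm diameter widening to 18 mm over 5 mm, then 18 mm up to height 10 mm, where it has a flat shoulder), waisted 12.6 mm neck to 40 mm, 18 mm steel tube to 70 mm, brass head.
- tube_head (a point): The middle of the tube's knurled round brass head, 28 mm diameter, 30 mm tall; 85 mm above the tube's lower end, on its axis. Grip here from above, at any yaw, with 40 N or more so that it does not slip.
- holder: Fixed grey holder block, 75 x 115 x 50 mm high, origin at the centre of its underside. The tube stands in the hole at y = +24 mm of its frame, on the hole's floor 8 mm above the underside; the wider 29 mm hole at y = -26 mm is empty.
- fitting: The narrow push-in fitting: fixed upright white plastic body, 52 mm diameter on an 80 mm round foot, with a ribbed 48 mm collar at the top, 75 mm high; origin at the centre of its underside, z up along the bore. More than 25 N between tube and fitting damages it.
- fitting_mouth (a point): Centre of the fitting's mouth, 75 mm above its underside. A 29 mm funnel narrows to the 20 mm bore, 6 mm down; the bore runs straight down. In it the stop, a springy rubber washer (about 8 N per mm, up to 2 mm), waits 31 to 46 mm below the mouth, different each time and unseen: feel for it. Press home to 10 to 14 N (under 7 N is too little) and keep still for half a second.
- fitting_grip (a point): The unseen underside of four sprung jaws in the bore, on its axis, 18 mm below the mouth. The tube meets them at 16 mm depth of its foot and pushes through with 8 to 15 N; at 28 mm they snap over its shoulder. Tugged up, a gripped tube is caught there; the grip yields 5 N per mm, up to 3 mm. Keep still at about 10 N upward (under 5 N is too little) for half a second.
- waste: The wide waste socket, fixed, white, 68 mm outer diameter, 56 mm bore, 62 mm high, on an 88 mm foot; origin at the centre of its underside. Not for this tube.
- powder_tub: Bystander: white tub with a lid, 93 x 118 x 114 mm, origin under its centre; leave it.
- scoop: Bystander: small grey cup, 64 mm across, 55 mm high, origin under its centre; leave it.
- spanner: Bystander: flat steel spanner 180 mm long, 8 mm thick, lying along its x, origin under its centre; leave it.
There are look-alikes about, which are no part of the job. Of the things like the tube, leave any that is orange or purple; of the rest the larger one is meant.

How it is judged:
By the outcome, as a careful person would: the job done as asked, in the order asked, and still so for the second after the job is handed in, with the robot touching nothing.
It also fails if it takes over 61 s, if anything falls off the work surface, if the arm or the gripper's body presses on something with over 40 N, if the wrist force passes 120 N, or if a joint passes its speed limit or range.

### The arm

A 7-joint arm with a two-finger parallel gripper is mounted at the origin on the work surface. World frame = base frame: x ahead of the robot, y to its left, z up, the work surface at z = 0. Lengths are in m, angles in degrees, forces in N, time in s.
With the tool pointing down it reaches from about 0.425 to 0.875 m from the base axis. Payload 4.7 kg.
Tool frame: the origin (TCP) lies between the finger pads; the fingertips stand 8 mm ahead of it and the grasp point (between the pads) lies 11 mm behind it; z points along the fingers, y is the line along which they close (so a half turn about z gives the same grasp; the last joint's range is limited). The gripper opens to 87 mm and grips with 3 to 60 N. Pads are 19 mm wide; open, the fingers measure 117 mm over their backs; the gripper's body (75 mm by 190 mm) begins 51 mm behind the grasp point.
Start: joints at [75.235, 18.392, -4.016, 83.108, 1.295, 78.541, -3.26], TCP at [0.174, -0.626, 0.191] pointing down, gripper open.
Joint ranges: [-163.93, 163.93], [-17.29, 119.83], [-79.2, 71.16], [3.27, 140.29], [-89.18, 269.18], [5.43, 117.66], [-154.24, 154.24]. Speed limits (degrees/s): [147.25, 147.25, 180, 180, 180, 180, 180].

### API

Orientations are given as [roll, pitch, yaw] about the fixed x, y, z axes, in that order (R = Rz(yaw) Ry(pitch) Rx(roll)).
In Python, from cell import env, viewer gives the robot as it stands. The module is installed in compiled form; this text tells all that it offers.
- The arm moves only by the tool arm_command, never from a script. Its argument "series" is a list of rows, each a list of 2 entries, a list of its own where there are three numbers: the shift along the tool's x, y, z in mm, then the turn about the tool's z in rad. A call has exactly 5 rows; each row is the pose to reach, as a shift and turn from the pose commanded when the call began, along the tool's axes at that moment; what a row does not reach only later rows make up. A row lasts 1/10 s, in which the tool goes at most 50 mm and 8.59 degrees, less where a joint would pass 70% of its speed; a pose out of reach is approached as far as the arm can. A call with a gripper value outside its range is refused whole. "grip" is the gripper command: -1 is fully open, 1 is shut, values between are in proportion, set as the call begins (left out, the last holds). The fingers move at their own pace and stop on an object; "grip_force" is the grip in N (left out, the last holds). Time passes only in rows, so rows that repeat a pose let the fingers close, or fill a call up. It gives the time, the measured TCP pose, the force, the opening and the grip force at its end, in the units of the state.
- env.get_obs(): the state, without advancing time (a new reading comes with each control period).
- viewer.read_camera(name): name is "scene" or "top"; returns (picture, depth): 480x640x3 uint8, blue, green, red; 480x640 float32, m along the optical axis (not along the pixel's ray), 0 where there is no reading.
- viewer.calibration(name): a dict with "K" (3x3 intrinsics, pixels), "T" (4x4, takes a point from camera to world coordinates). Camera axes: x right, y up, looking along -z (the intrinsics and any distortion apply to the point x, -y, -z); pixel columns grow to the right and rows downward; lengths in m; the calibration is good to about 2 mm. A picture is of the moment at which its call begins. calibration takes no time and is no camera call.
- env.sign_off(): hands the job in; it is judged then, once.
The state is a dict: "time_s": time; "qpos": joint angles; "joint_velocities": joint speeds; "effort": joint torques, N m; "tool_pos": TCP position; "tool_rot": TCP orientation; "force": force on the tool from outside, world axes, zero at the start; "wrist_torque": the same for the moment, N m; "grip_width": finger opening in m; "grasp_force": force on a finger pad.
Only numpy, scipy, OpenCV 4.12 (cv2) and the standard library are available. Lean on these libraries where they do the work, as an engineer would, in place of code of your own. Each camera call takes 0.05 s, during which the arm holds its last target. There are 200 camera calls.

## Working session

There is one attempt and no reset: what is moved stays moved. The work goes in short steps, Python scripts to look and compute and a tool call to move; the robot and the scene stay as the last step left them, time stands still between calls to the robot, and variables do not carry over. Pictures are saved under pics/ and viewed, at most 10 in all, crops included, and the job is handed in when it is done.

Besides the shell and the picture viewer there is one more tool, called after ">>>" as name([rows], argument=value, ...), one row to a line, values as JSON. arm_command: Moves the arm, as the interface text tells. Its arguments: {"type":"object","properties":{"series":{"type":"array"},"grip":{"type":"number"},"grip_force":{"type":"number"}},"required":["series"]}

```bash
mkdir -p pics
cat > h.py <<'E'
from cell import env, viewer
import numpy as np, cv2
def cast(n,u,v,z):
    c=viewer.calibration(n);K=c["K"];T=c["T"]
    d=np.linalg.inv(K)@[u,v,1];d=T[:3,:3]@[d[0],-d[1],-d[2]];o=T[:3,3]
    return o+d*(z-o[2])/d[2]
def cloud(n,D):
    c=viewer.calibration(n);K=c["K"];T=c["T"]
    v,u=np.mgrid[:480,:640];x=(u-K[0,2])/K[0,0]*D;y=(v-K[1,2])/K[1,1]*D
    P=np.stack([x,-y,-D],-1)@T[:3,:3].T+T[:3,3];P[D==0]=np.nan
    return P
E
python3 - <<'E'
from h import *
for n in ("scene","top"):
    p,d=viewer.read_camera(n);cv2.imwrite(f"pics/{n}0.png",p);np.save(n+"0.npy",d)
    c=viewer.calibration(n);print(c.keys(),c["K"],c["T"].round(3))
o=env.get_obs();print({k:np.round(v,3) for k,v in o.items()})
E
```

```text
dict_keys(['K', 'T']) [[504.37872607   0.         319.80513342]
 [  0.         504.37872607 244.23943573]
 [  0.           0.           1.        ]] [[ 0.767 -0.53   0.362  0.943]
 [ 0.642  0.643 -0.418 -0.375]
 [-0.011  0.552  0.834  0.874]
 [ 0.     0.     0.     1.   ]]
dict_keys(['K', 'T']) [[464.46869471   0.         320.39225607]
 [  0.         464.46869471 239.90660425]
 [  0.           0.           1.        ]] [[-0.004  0.992 -0.125  0.506]
 [-1.    -0.005 -0.001  0.006]
 [-0.002  0.125  0.992  0.962]
 [ 0.     0.     0.     1.   ]]
{'time_s': np.float64(0.1), 'qpos': array([75.236, 18.436, -4.017, 83.167,  1.296, 78.542, -3.26 ]), 'joint_velocities': array([ 0.005, -0.125, -0.094, -0.135, -0.044, -0.001, -0.006]), 'effort': array([ 0.0000e+00, -4.9257e+01, -4.0600e-01, -3.1340e+01, -6.4000e-02,
        3.9000e-02,  0.0000e+00]), 'tool_pos': array([ 0.174, -0.626,  0.19 ]), 'tool_rot': array([-1.7990e+02,  6.0000e-03,  1.5575e+01]), 'force': array([ 0.097, -0.1  , -0.064]), 'wrist_torque': array([0.009, 0.006, 0.031]), 'grasp_force': np.float64(0.0), 'grip_width': np.float64(0.087)}
```

View pics/scene0.png

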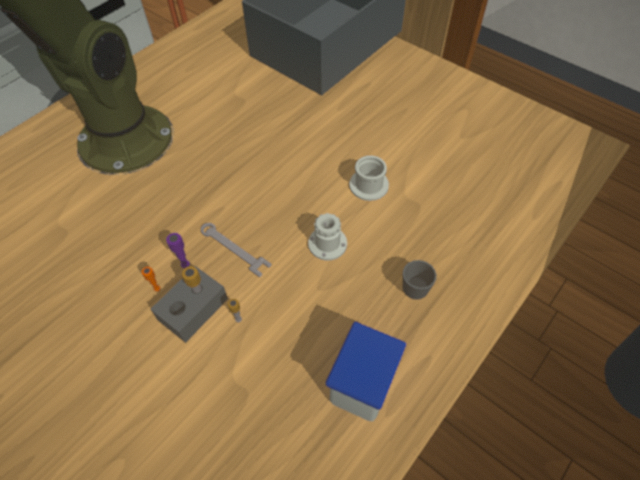

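View pics/top0.png

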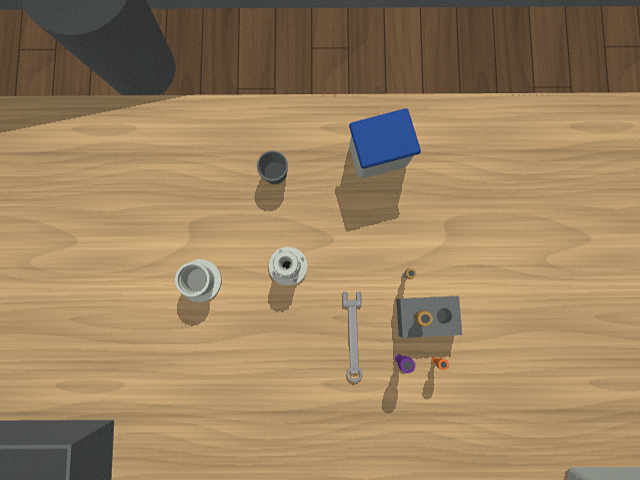

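The scene view shows the target brass head in the holder at (191,275) and the fitting at (328,228). In the top view they are at (425,318) and (287,265). The look-alikes are a purple, an orange and a small brass one, all around the holder. Next I measure.

```bash
cat > m.py <<'E'
from h import *
def ell(n,p,roi,lo,hi,z):
    x0,x1,y0,y1=roi;h=cv2.cvtColor(p,cv2.COLOR_BGR2HSV)[y0:y1,x0:x1]
    m=cv2.inRange(h,lo,hi);cs,_=cv2.findContours(m,0,2)
    c=max(cs,key=cv2.contourArea);(u,v),(a,b),_=cv2.minAreaRect(c)
    (u2,v2),r=cv2.minEnclosingCircle(c)
    print(n,"rect",round(u+x0,1),round(v+y0,1),a,b,"circ",u2+x0,v2+y0,r,cast(n,u+x0,v+y0,z).round(4))
E
python3 - <<'E'
from m import *
t=cv2.imread("pics/top0.png");s=cv2.imread("pics/scene0.png")
D=np.load("top0.npy");P=cloud("top",D)
for nm,(x0,x1,y0,y1) in dict(tube=(405,450,300,335),fit=(262,315,240,292),purp=(390,420,350,378),orng=(430,455,352,375),small=(400,420,262,284)).items():
    Q=P[y0:y1,x0:x1].reshape(-1,3);z=Q[:,2];zm=np.nanpercentile(z,99.5);k=z>zm-.012
    q=Q[k];print(nm,"ztop",zm.round(4),k.sum(),"mid",((q.min(0)+q.max(0))/2).round(4),"mean",q.mean(0).round(4),"ext",np.ptp(q,axis=0).round(4))
k=P[...,2];hol=(k>.04)&(k<.06);hol[:, :385]=0;hol[:285]=0;hol[350:]=0
q=P[hol];print("holder",q.mean(0),cv2.minAreaRect((q[:,:2]*1000).astype(np.float32)))
a=cv2.resize(t[235:385,250:470],None,fx=3,fy=3,interpolation=2);b=cv2.resize(s[190:340,130:350],None,fx=3,fy=3,interpolation=2)
cv2.imwrite("pics/c.png",np.hstack([a[:, :]])[:,:]);cv2.imwrite("pics/d.png",b)
E
```

```text
tube ztop 0.1108 202 mid [ 0.4709 -0.1813  0.1071] mean [ 0.4708 -0.1809  0.1078] ext [0.0271 0.0274 0.0138]
fit ztop 0.0779 453 mid [0.5743 0.0753 0.0734] mean [0.574  0.075  0.0742] ext [0.0504 0.0498 0.0141]
purp ztop 0.103 206 mid [ 0.387  -0.1483  0.0981] mean [ 0.3872 -0.1481  0.0998] ext [0.0271 0.0274 0.014 ]
orng ztop 0.0745 106 mid [ 0.3844 -0.2206  0.0698] mean [ 0.3845 -0.22    0.0716] ext [0.0194 0.0203 0.0135]
small ztop 0.0736 93 mid [ 0.5541 -0.1648  0.0683] mean [ 0.5546 -0.1647  0.0707] ext [0.0192 0.0185 0.0115]
holder [ 0.47160205 -0.2046069   0.04993255] ((471.49676513671875, -205.77133178710938), (75.16755676269531, 116.12094116210938), 2.5917019844055176)
```

View pics/c.png

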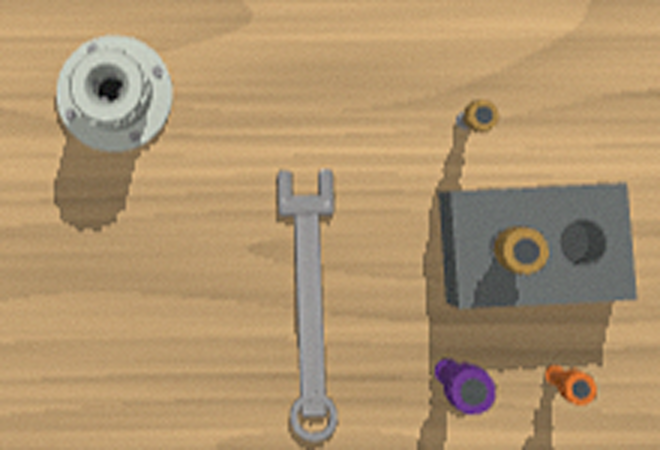

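View pics/d.png

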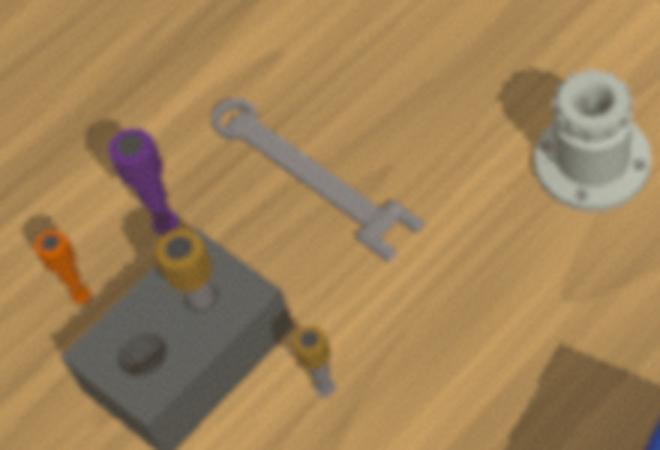

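The crops confirm it: the larger brass head in the holder is the target, and the fitting stands clear. The tube is at about (0.471, -0.181) and the fitting at about (0.574, 0.075). Moving over the tube.

>>> arm_command([
  [[30, -26, 0], 0],
  [[66, -57, 0], 0],
  [[104, -90, 0], 0],
  [[142, -122, 0], 0],
  [[180, -155, 0], 0],
], grip=-1)

```text
time_s: 0.6
tool_pos: [0.3068, -0.4268, 0.1909]
tool_rot: [-180.0, 0.0, 15.6]
force: [0.7, -0.7, 0.8]
grip_width: 0.0875
grasp_force: 0.0
```

>>> arm_command([
  [[38, -33, 0], 0],
  [[76, -66, 0], 0],
  [[114, -99, 0], 0],
  [[150, -130, 0], 0],
  [[180, -155, 0], 0],
])

```text
time_s: 1.1
tool_pos: [0.4389, -0.2281, 0.1912]
tool_rot: [-180.0, -0.0, 15.7]
force: [0.8, -0.3, 0.3]
grip_width: 0.0868
grasp_force: 0.0
```

>>> arm_command([
  [[20, -17, 0], 0],
  [[35, -30, 0], 0],
  [[45, -39, 0], 0],
  [[45, -39, 0], 0],
  [[45, -39, 0], 0],
])

```text
time_s: 1.6
tool_pos: [0.4701, -0.1825, 0.1911]
tool_rot: [180.0, 0.1, 15.5]
force: [-0.2, -0.4, -0.5]
grip_width: 0.087
grasp_force: 0.0
```

```bash
cat >> h.py <<'E'
from scipy.spatial.transform import Rotation as Ro
def go(x,y,z):
    o=env.get_obs();R=Ro.from_euler("xyz",o["tool_rot"],degrees=True).as_matrix()
    print("t",o["time_s"],"pos",o["tool_pos"].round(4),o["tool_rot"].round(2),"F",o["force"].round(2),"w",o["grip_width"].round(4),"shift mm",(R.T@(np.array([x,y,z])-o["tool_pos"])*1000).round(1))
E
python3 - <<'E'
from h import *
go(.471,-.181,.19)
p,d=viewer.read_camera("scene");cv2.imwrite("pics/s1.png",p[150:390,90:410]);
go(.471,-.181,.082)
P=cloud("scene",np.load("scene0.npy"))
for nm,(x0,x1,y0,y1) in dict(tube=(178,205,262,300),fit=(305,352,210,260)).items():
    Q=P[y0:y1,x0:x1].reshape(-1,3);z=Q[:,2];zm=np.nanpercentile(z,99.5);k=z>zm-.006
    q=Q[k];print(nm,zm,((q.min(0)+q.max(0))/2).round(4),np.ptp(q,axis=0).round(4))
E
```

```text
Traceback (most recent call last):
  File "h.py", line 15, in go
    print("t",o["time_s"],"pos",o["tool_pos"].round(4),o["tool_rot"].round(2),"F",o["force"].round(2),"w",o["grip_width"].round(4),"shift mm",(R.T@(np.array([x,y,z])-o["tool_pos"])*1000).round(1))
                                                                                                          ^^^^^^^^^^^^^^^^^^^^^
AttributeError: 'float' object has no attribute 'round'
```

```bash
sed -i 's/o\["grip_width"\].round(4)/round(float(o["grip_width"]),4)/' h.py
python3 - <<'E'
from h import *
p,d=viewer.read_camera("scene");cv2.imwrite("pics/s1.png",cv2.resize(p[150:390,90:410],None,fx=2,fy=2));
go(.471,-.181,.082)
P=cloud("scene",np.load("scene0.npy"))
for nm,(x0,x1,y0,y1) in dict(tube=(178,205,262,300),fit=(305,352,210,260)).items():
    Q=P[y0:y1,x0:x1].reshape(-1,3);z=Q[:,2];zm=np.nanpercentile(z,99.5);k=z>zm-.006
    q=Q[k];print(nm,zm,((q.min(0)+q.max(0))/2).round(4),np.ptp(q,axis=0).round(4))
E
```

```text
t 1.65 pos [ 0.4699 -0.1829  0.1911] [1.7999e+02 5.0000e-02 1.5470e+01] F [ 0.22 -0.97 -0.11] w 0.0869 shift mm [  1.6  -1.6 109.1]
tube 0.10975412981621958 [ 0.4711 -0.1831  0.1073] [0.0277 0.0269 0.0071]
fit 0.07700977337107996 [0.5748 0.0733 0.0749] [0.0494 0.051  0.0077]
```

View pics/s1.png

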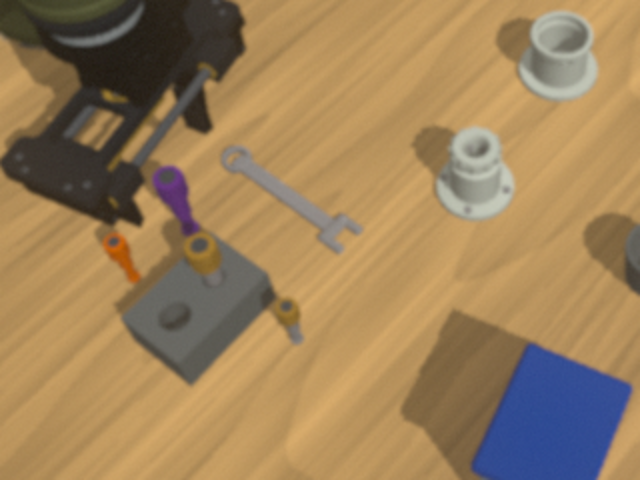

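The gripper straddles the head from above, clear of the neighbours. Both cameras agree to about 2 mm. Descending.

>>> arm_command([
  [[1.5, -1, 25], 0],
  [[1.5, -1, 60], 0],
  [[1.5, -1, 90], 0],
  [[1.5, -1, 109], 0],
  [[1.5, -1, 109], 0],
])

```text
time_s: 2.15
tool_pos: [0.4687, -0.1808, 0.0794]
tool_rot: [-179.8, 0.3, 15.4]
force: [-1.2, -0.2, -0.4]
grip_width: 0.0869
grasp_force: 0.0
```

>>> arm_command([
  [[0, 0, 0], 0],
  [[0, 0, 0], 0],
  [[0, 0, 0], 0],
  [[0, 0, 0], 0],
  [[0, 0, 0], 0],
], grip=1, grip_force=50)

```text
time_s: 2.65
tool_pos: [0.4722, -0.1804, 0.0829]
tool_rot: [179.9, -0.0, 15.6]
force: [-0.0, 0.1, 0.6]
grip_width: 0.0552
grasp_force: 0.0
```

>>> arm_command([
  [[0, 0, 0], 0],
  [[0, 0, 0], 0],
  [[0, 0, 0], 0],
  [[0, 0, 0], 0],
  [[0, 0, 0], 0],
])

```text
time_s: 3.15
tool_pos: [0.4719, -0.1801, 0.0823]
tool_rot: [180.0, 0.0, 15.6]
force: [0.1, -0.9, -0.2]
grip_width: 0.0151
grasp_force: 0.0
```

Run:
```python
from h import *
p,d=viewer.read_camera("scene");q,e=viewer.read_camera("top");cv2.imwrite("pics/s2.png",np.hstack([cv2.resize(p[200:350,100:260],(400,375)),cv2.resize(q[250:400,350:510],(400,375))]))
go(.471,-.182,.082);print(env.get_obs()["grasp_force"])
```

```text
t 3.25 pos [ 0.4719 -0.1801  0.0823] [-1.800e+02  1.000e-02  1.558e+01] F [-0.47 -0.23  0.09] w 0.007 shift mm [-1.3  1.6  0.3]
0.0
```

View pics/s2.png

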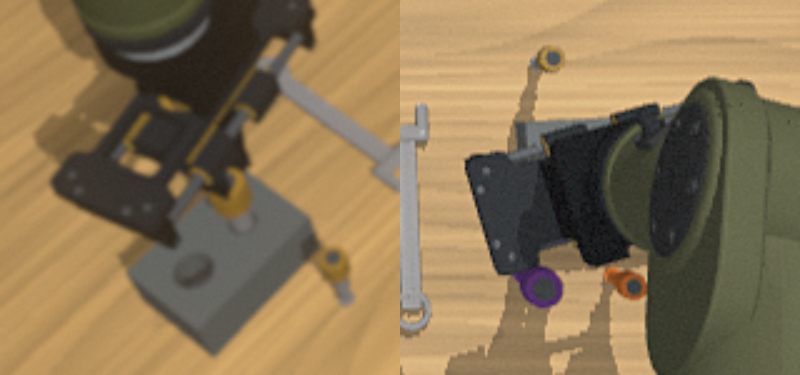

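The fingers have closed behind the head, on its robot side, not around it. I'll measure where the fingers really are against the reported TCP.

Run:
```python
from h import *
go(.471,-.182,.082)
p,d=viewer.read_camera("scene");P=cloud("scene",d)
c=viewer.calibration("scene");K=c["K"];T=c["T"]
def proj(X):
    a=T[:3,:3].T@(np.array(X)-T[:3,3]);return (K[0,0]*a[0]/-a[2]+K[0,2],K[1,1]*-a[1]/-a[2]+K[1,2])
print("TCP px",proj(env.get_obs()["tool_pos"]),"headtop px",proj([.471,-.182,.108]))
V=p.max(-1)<60
for z0 in np.arange(.06,.24,.015):
    k=(P[...,2]>z0)&(P[...,2]<z0+.015)&V&(abs(P[...,0]-.45)<.15)&(abs(P[...,1]+.18)<.15)
    q=P[k]
    if k.sum()>5: print(z0.round(3),k.sum(),np.percentile(q,2,axis=0)[:2].round(3),np.percentile(q,98,axis=0)[:2].round(3))
# head now
h=cv2.cvtColor(p,cv2.COLOR_BGR2HSV);
np.save("s3.npy",d);cv2.imwrite("pics/s3raw.png",p)
x=P[262:300,178:210];print("head",np.nanpercentile(x[...,2],98))
```

```text
t 3.25 pos [ 0.4719 -0.1801  0.0823] [-1.800e+02  1.000e-02  1.558e+01] F [-0.47 -0.23  0.09] w 0.007 shift mm [-1.3  1.6  0.3]
TCP px (np.float64(193.81666878816986), np.float64(278.81962926697054)) headtop px (np.float64(189.49793189102144), np.float64(272.02773726470207))
0.105 7 [ 0.472 -0.177] [ 0.48  -0.169]
0.12 55 [ 0.474 -0.194] [ 0.486 -0.169]
0.165 7 [ 0.477 -0.171] [ 0.481 -0.167]
0.18 82 [ 0.467 -0.256] [ 0.531 -0.095]
0.195 515 [ 0.465 -0.255] [ 0.531 -0.094]
0.21 720 [ 0.438 -0.272] [ 0.532 -0.091]
0.225 1028 [ 0.443 -0.27 ] [ 0.528 -0.096]
head 0.20623294100823167
```

Run:
```python
from h import *
p=cv2.imread("pics/s3raw.png");P=cloud("scene",np.load("s3.npy"))
# column through the fingers: profile of z / x / y / colour down rows
for u in (183,186,189,192,195):
    print(u,[(v,*(P[v,u]*1000).round(0).astype(int),int(p[v,u].max())) for v in range(236,296,4) if np.isfinite(P[v,u,0])])
cv2.imwrite("pics/s3.png",cv2.resize(p[200:310,110:250],(763,600),interpolation=2))
```

```text
183 [(236, np.int64(498), np.int64(-179), np.int64(242), 39), (240, np.int64(499), np.int64(-182), np.int64(236), 41), (244, np.int64(500), np.int64(-185), np.int64(229), 41), (248, np.int64(500), np.int64(-187), np.int64(220), 47), (252, np.int64(499), np.int64(-190), np.int64(211), 105), (256, np.int64(503), np.int64(-194), np.int64(208), 77), (260, np.int64(509), np.int64(-199), np.int64(209), 51), (264, np.int64(512), np.int64(-203), np.int64(206), 53), (268, np.int64(515), np.int64(-207), np.int64(200), 129), (272, np.int64(474), np.int64(-194), np.int64(127), 58), (276, np.int64(469), np.int64(-195), np.int64(109), 145), (280, np.int64(437), np.int64(-186), np.int64(48), 93), (284, np.int64(445), np.int64(-192), np.int64(49), 102), (288, np.int64(452), np.int64(-199), np.int64(51), 103), (292, np.int64(458), np.int64(-204), np.int64(50), 102)]
186 [(236, np.int64(498), np.int64(-175), np.int64(237), 37), (240, np.int64(498), np.int64(-177), np.int64(229), 46), (244, np.int64(498), np.int64(-180), np.int64(221), 50), (248, np.int64(497), np.int64(-182), np.int64(210), 99), (252,
[... 2451 characters left out ...]
4(205), 111), (248, np.int64(500), np.int64(-169), np.int64(198), 87), (252, np.int64(506), np.int64(-174), np.int64(198), 105), (256, np.int64(512), np.int64(-179), np.int64(199), 87), (260, np.int64(512), np.int64(-182), np.int64(191), 57), (264, np.int64(478), np.int64(-170), np.int64(128), 49), (268, np.int64(481), np.int64(-174), np.int64(121), 50), (272, np.int64(478), np.int64(-176), np.int64(107), 159), (276, np.int64(482), np.int64(-180), np.int64(104), 149), (280, np.int64(483), np.int64(-184), np.int64(96), 134), (284, np.int64(484), np.int64(-187), np.int64(87), 137), (288, np.int64(478), np.int64(-188), np.int64(66), 114), (292, np.int64(475), np.int64(-190), np.int64(50), 101)]
```

View pics/s3.png

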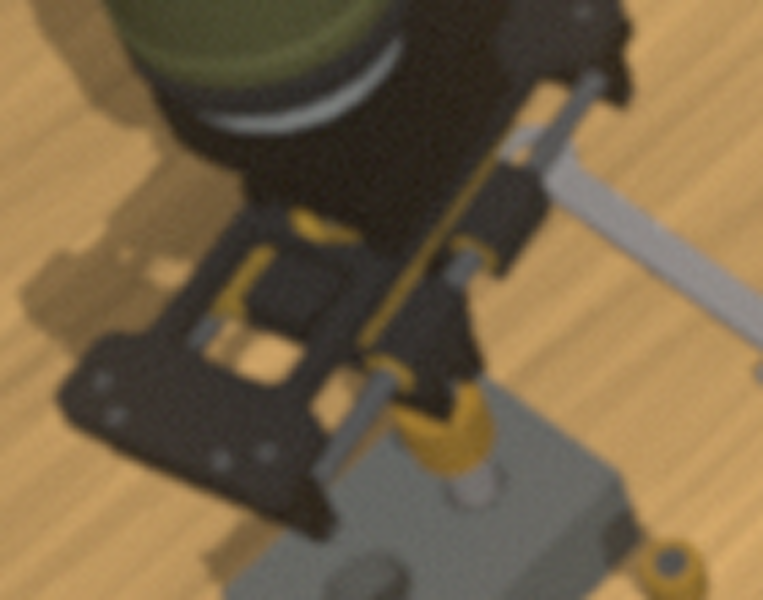

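The fingers are closed just above the head. The tips are at z about 0.112, so the reported TCP z is about 38 mm lower than what the cameras see, while xy agrees. I'll open and go lower, trusting the cameras for height.

>>> arm_command([
  [[0, 0, 0], 0],
  [[0, 0, 0], 0],
  [[0, 0, 0], 0],
  [[0, 0, 0], 0],
  [[0, 0, 0], 0],
], grip=-1)

```text
time_s: 3.8
tool_pos: [0.4719, -0.1802, 0.0823]
tool_rot: [180.0, 0.0, 15.6]
force: [-0.6, 0.4, -0.7]
grip_width: 0.0363
grasp_force: 0.0
```

>>> arm_command([
  [[0, 0, 0], 0],
  [[0, 0, 0], 0],
  [[0, 0, 0], 0],
  [[0, 0, 0], 0],
  [[0, 0, 0], 0],
])

```text
time_s: 4.3
tool_pos: [0.4719, -0.1802, 0.0824]
tool_rot: [180.0, 0.0, 15.6]
force: [-0.6, 0.9, -0.6]
grip_width: 0.0767
grasp_force: 0.0
```

>>> arm_command([
  [[-1, 1, 5], 0],
  [[-1, 1, 10], 0],
  [[-1, 1, 15], 0],
  [[-1, 1, 20], 0],
  [[-1, 1, 20], 0],
])

```text
time_s: 4.8
tool_pos: [0.4705, -0.1811, 0.0613]
tool_rot: [-179.9, 0.1, 15.6]
force: [-0.3, -0.4, -0.7]
grip_width: 0.0868
grasp_force: 0.0
```

Run:
```python
from h import *
go(.471,-.182,.044)
p,d=viewer.read_camera("scene");P=cloud("scene",d);cv2.imwrite("pics/s4.png",cv2.resize(p[200:350,110:270],(640,600),interpolation=2))
x=P[200:350,110:270].reshape(-1,3);c=p[200:350,110:270].reshape(-1,3).max(1)
k=(c<65)&(abs(x[:,0]-.47)<.07)&(abs(x[:,1]+.18)<.09)&(x[:,2]>.055)
print("lowest dark z",np.sort(x[k][:,2])[:12].round(3)); i=np.argsort(x[k][:,2])[:6];print(x[k][i].round(3))
```

```text
t 4.8 pos [ 0.4705 -0.1811  0.0613] [-1.7993e+02  8.0000e-02  1.5580e+01] F [-0.25 -0.43 -0.66] w 0.0868 shift mm [ 0.3  1.1 17.3]
lowest dark z [0.091 0.094 0.096 0.097 0.097 0.098 0.098 0.098 0.098 0.098 0.099 0.099]
[[ 0.479 -0.233  0.091]
 [ 0.495 -0.227  0.094]
 [ 0.493 -0.23   0.096]
 [ 0.495 -0.229  0.097]
 [ 0.493 -0.225  0.097]
 [ 0.492 -0.224  0.098]]
```

View pics/s4.png

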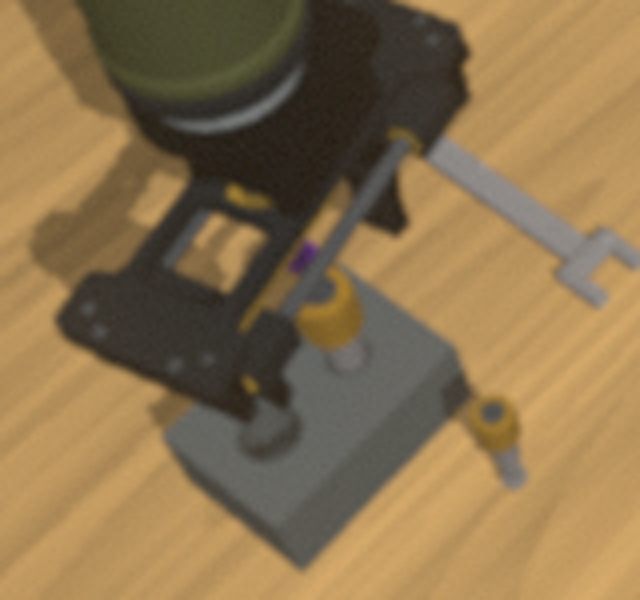

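The tips are now at z about 0.092, straddling the head at (330,305) in the crop. That makes the offset about 39 mm. Going another 19 mm down and gripping.

>>> arm_command([
  [[0, 1, 6], 0],
  [[0, 1, 12], 0],
  [[0, 1, 18], 0],
  [[0, 1, 19], 0],
  [[0, 1, 19], 0],
])

```text
time_s: 5.35
tool_pos: [0.4712, -0.1822, 0.0429]
tool_rot: [-180.0, 0.0, 15.6]
force: [-0.6, 0.7, 0.8]
grip_width: 0.087
grasp_force: 0.0
```

>>> arm_command([
  [[0, 0, 0], 0],
  [[0, 0, 0], 0],
  [[0, 0, 0], 0],
  [[0, 0, 0], 0],
  [[0, 0, 0], 0],
], grip=1, grip_force=50)

```text
time_s: 5.85
tool_pos: [0.4716, -0.1825, 0.0435]
tool_rot: [180.0, -0.0, 15.6]
force: [0.1, 0.5, -0.1]
grip_width: 0.0551
grasp_force: 0.0
```

>>> arm_command([
  [[0, 0, 0], 0],
  [[0, 0, 0], 0],
  [[0, 0, 0], 0],
  [[0, 0, 0], 0],
  [[0, 0, 0], 0],
])

```text
time_s: 6.35
tool_pos: [0.4715, -0.1823, 0.0433]
tool_rot: [180.0, 0.0, 15.6]
force: [0.3, -0.0, 1.0]
grip_width: 0.027
grasp_force: 50.0
```

>>> arm_command([
  [[0, 0, 0], 0],
  [[0, 0, 0], 0],
  [[0, 0, 0], 0],
  [[0, 0, 0], 0],
  [[0, 0, 0], 0],
])

```text
time_s: 6.85
tool_pos: [0.4715, -0.1824, 0.0434]
tool_rot: [180.0, -0.0, 15.6]
force: [-0.1, 0.1, -0.2]
grip_width: 0.0271
grasp_force: 50.0
```

Gripped at 27 mm and 50 N. Lifting straight up, then across.

>>> arm_command([
  [[0, 0, -10], 0],
  [[0, 0, -30], 0],
  [[0, 0, -55], 0],
  [[0, 0, -80], 0],
  [[0, 0, -95], 0],
])

```text
time_s: 7.35
tool_pos: [0.4723, -0.1826, 0.1408]
tool_rot: [179.9, -0.1, 15.6]
force: [0.5, -0.1, -2.3]
grip_width: 0.0268
grasp_force: 50.0
```

>>> arm_command([
  [[14, -18, 0], 0],
  [[40, -52, 0], 0],
  [[68, -88, 0], 0],
  [[95, -123, 0], 0],
  [[120, -156, 0], 0],
])

```text
time_s: 7.85
tool_pos: [0.5456, 0.002, 0.1389]
tool_rot: [180.0, -0.0, 15.6]
force: [1.2, -1.0, -2.4]
grip_width: 0.0271
grasp_force: 50.0
```

>>> arm_command([
  [[20, -26, 0], 0],
  [[36, -47, 0], 0],
  [[48, -63, 0], 0],
  [[48, -63, 0], 0],
  [[48, -63, 0], 0],
])

```text
time_s: 8.35
tool_pos: [0.5742, 0.0736, 0.1383]
tool_rot: [180.0, 0.1, 15.6]
force: [0.2, -0.2, -1.6]
grip_width: 0.0267
grasp_force: 50.0
```

Run:
```python
from h import *
go(.575,.0736,.138);o=env.get_obs();print(o["wrist_torque"],o["grasp_force"])
for n in("scene","top"):
    p,d=viewer.read_camera(n);cv2.imwrite(f"pics/{n}5r.png",p);np.save(n+"5.npy",d)
    P=cloud(n,d);h=cv2.cvtColor(p,cv2.COLOR_BGR2HSV)
    near=np.nan_to_num((abs(P[...,0]-.575)<.03)&(abs(P[...,1]-.074)<.03))
    low=near&(P[...,2]<.16)&(P[...,2]>.08)
    for z0 in np.arange(.08,.16,.01):
        k=low&(P[...,2]>=z0)&(P[...,2]<z0+.01)
        if k.sum()>4:
            q=P[k];print(n,z0.round(2),k.sum(),q.min(0)[:2].round(3),q.max(0)[:2].round(3),p[k].mean(0).round())
s=cv2.imread("pics/scene5r.png");cv2.imwrite("pics/s5.png",cv2.resize(s[150:280,250:390],(646,600),interpolation=2))
```

```text
t 8.35 pos [0.5742 0.0736 0.1383] [1.7998e+02 5.0000e-02 1.5620e+01] F [ 0.22 -0.24 -1.59] w 0.0267 shift mm [0.8 0.2 0.3]
[-0.02922007  0.03143503  0.00135949] 49.999480526021216
scene 0.1 10 [0.57  0.064] [0.581 0.074] [130. 140. 142.]
scene 0.11 41 [0.565 0.062] [0.583 0.079] [115. 123. 130.]
scene 0.12 16 [0.571 0.066] [0.58  0.075] [ 99. 106. 114.]
scene 0.14 9 [0.579 0.067] [0.583 0.08 ] [ 94. 107. 119.]
scene 0.15 10 [0.58  0.068] [0.582 0.078] [ 97. 108. 118.]
```

View pics/s5.png

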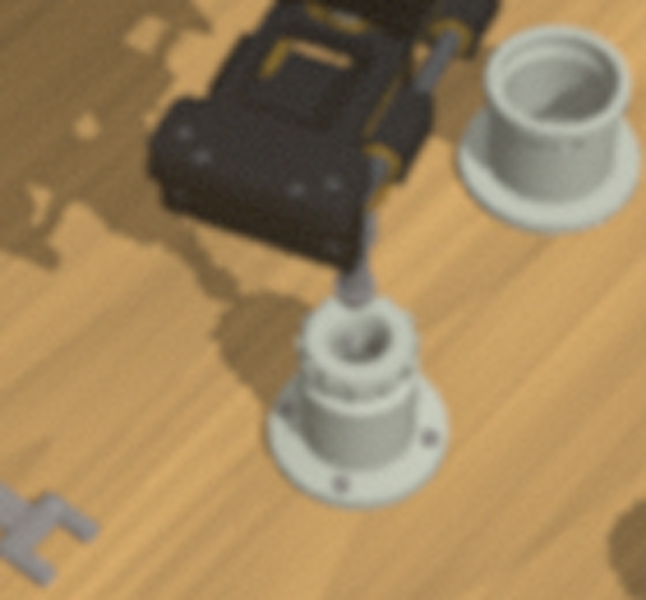

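The tube hangs over the fitting, foot at (355,290) and mouth at (360,338) in the crop. A quick lateral check along the image's right axis, then down.

Run:
```python
from h import *
P=cloud("scene",np.load("scene5.npy"));a=viewer.calibration("scene")["T"][:2,0];a=a/np.hypot(*a);b=np.array([-a[1],a[0]])
near=np.nan_to_num((abs(P[...,0]-.575)<.032)&(abs(P[...,1]-.074)<.032))
for nm,z0,z1 in(("foot",.103,.115),("collar",.068,.080),("body",.04,.06)):
    k=near&(P[...,2]>z0)&(P[...,2]<z1);q=P[k][:,:2];r=q@a;s=q@b
    print(nm,k.sum(),"lat mid",((r.max()+r.min())/2).round(4),np.ptp(r).round(4),"depthdir nearest",s.min().round(4),s.max().round(4))
print(a,b,"tcp",env.get_obs()["tool_pos"][:2]@a,env.get_obs()["tool_pos"][:2]@b)
```

```text
foot 40 lat mid 0.486 0.0152 depthdir nearest -0.3221 -0.308
collar 359 lat mid 0.4879 0.0511 depthdir nearest -0.339 -0.2884
body 209 lat mid 0.4869 0.0499 depthdir nearest -0.3396 -0.3006
[0.76686797 0.64180488] [-0.64180488  0.76686797] tcp 0.486604285139925 -0.31332873314763005
```

>>> arm_command([
  [[1, -0.5, 6], 0],
  [[1, -0.5, 14], 0],
  [[1, -0.5, 22], 0],
  [[1, -0.5, 28], 0],
  [[1, -0.5, 32], 0],
])

```text
time_s: 8.95
tool_pos: [0.5748, 0.0743, 0.1052]
tool_rot: [-180.0, 0.1, 15.6]
force: [0.8, -0.5, -1.9]
grip_width: 0.0269
grasp_force: 50.0
```

>>> arm_command([
  [[0, 0, 1], 0],
  [[0, 0, 2], 0],
  [[0, 0, 3], 0],
  [[0, 0, 4], 0],
  [[0, 0, 4], 0],
])

```text
time_s: 9.45
tool_pos: [0.5754, 0.0744, 0.1023]
tool_rot: [180.0, -0.0, 15.6]
force: [0.4, -0.3, -2.2]
grip_width: 0.0269
grasp_force: 50.0
```

>>> arm_command([
  [[0, 0, 1], 0],
  [[0, 0, 2], 0],
  [[0, 0, 3], 0],
  [[0, 0, 4], 0],
  [[0, 0, 5], 0],
])

```text
time_s: 9.95
tool_pos: [0.5753, 0.0744, 0.0972]
tool_rot: [180.0, 0.0, 15.6]
force: [0.7, 0.6, -1.9]
grip_width: 0.0269
grasp_force: 50.0
```

>>> arm_command([
  [[0, 0, 0.6], 0],
  [[0, 0, 1.2], 0],
  [[0, 0, 1.8], 0],
  [[0, 0, 2.4], 0],
  [[0, 0, 3], 0],
])

```text
time_s: 10.45
tool_pos: [0.5754, 0.0746, 0.0944]
tool_rot: [-180.0, -0.0, 15.6]
force: [0.1, -0.2, -0.5]
grip_width: 0.0268
grasp_force: 50.0
```

>>> arm_command([
  [[0, 0, 0.5], 0],
  [[0, 0, 1], 0],
  [[0, 0, 1.5], 0],
  [[0, 0, 2], 0],
  [[0, 0, 2.5], 0],
])

```text
time_s: 10.95
tool_pos: [0.5762, 0.0747, 0.093]
tool_rot: [180.0, -0.1, 15.6]
force: [-0.5, 0.2, 6.6]
grip_width: 0.0268
grasp_force: 50.0
```

>>> arm_command([
  [[0, 0, 0.5], 0],
  [[0, 0, 1], 0],
  [[0, 0, 1.5], 0],
  [[0, 0, 2], 0],
  [[0, 0, 2.5], 0],
])

```text
time_s: 11.45
tool_pos: [0.5767, 0.0748, 0.0912]
tool_rot: [179.9, -0.2, 15.6]
force: [-1.7, 0.1, 10.3]
grip_width: 0.0263
grasp_force: 50.0
```

>>> arm_command([
  [[0, 0, 0.5], 0],
  [[0, 0, 1], 0],
  [[0, 0, 1.5], 0],
  [[0, 0, 2], 0],
  [[0, 0, 2.5], 0],
])

```text
time_s: 11.95
tool_pos: [0.5757, 0.0745, 0.0872]
tool_rot: [180.0, -0.0, 15.6]
force: [-0.7, 0.5, 2.9]
grip_width: 0.0272
grasp_force: 50.0
```

>>> arm_command([
  [[0, 0, 0.4], 0],
  [[0, 0, 0.8], 0],
  [[0, 0, 1.2], 0],
  [[0, 0, 1.6], 0],
  [[0, 0, 2], 0],
])

```text
time_s: 12.45
tool_pos: [0.5754, 0.0745, 0.0848]
tool_rot: [180.0, -0.0, 15.6]
force: [-1.1, 0.8, 2.6]
grip_width: 0.027
grasp_force: 50.0
```

>>> arm_command([
  [[0, 0, 0.4], 0],
  [[0, 0, 0.8], 0],
  [[0, 0, 1.2], 0],
  [[0, 0, 1.6], 0],
  [[0, 0, 2], 0],
])

```text
time_s: 12.95
tool_pos: [0.5748, 0.0742, 0.0822]
tool_rot: [180.0, 0.1, 15.6]
force: [0.1, 0.4, -2.0]
grip_width: 0.0267
grasp_force: 50.0
```

>>> arm_command([
  [[0, 0, 0.4], 0],
  [[0, 0, 0.8], 0],
  [[0, 0, 1.2], 0],
  [[0, 0, 1.6], 0],
  [[0, 0, 2], 0],
])

```text
time_s: 13.45
tool_pos: [0.5752, 0.0744, 0.0806]
tool_rot: [180.0, 0.0, 15.6]
force: [-0.6, 1.1, -2.6]
grip_width: 0.0272
grasp_force: 50.0
```

>>> arm_command([
  [[0, 0, 0.2], 0],
  [[0, 0, 0.4], 0],
  [[0, 0, 0.6], 0],
  [[0, 0, 0.8], 0],
  [[0, 0, 1], 0],
])

```text
time_s: 13.95
tool_pos: [0.5753, 0.0745, 0.0798]
tool_rot: [180.0, 0.0, 15.6]
force: [0.4, 0.6, -1.0]
grip_width: 0.0268
grasp_force: 50.0
```

>>> arm_command([
  [[0, 0, 0.3], 0],
  [[0, 0, 0.6], 0],
  [[0, 0, 0.9], 0],
  [[0, 0, 1.2], 0],
  [[0, 0, 1.2], 0],
])

```text
time_s: 14.45
tool_pos: [0.5753, 0.0744, 0.0786]
tool_rot: [180.0, 0.0, 15.6]
force: [1.3, -0.2, -1.1]
grip_width: 0.0267
grasp_force: 50.0
```

>>> arm_command([
  [[0, 0, 0.3], 0],
  [[0, 0, 0.6], 0],
  [[0, 0, 0.9], 0],
  [[0, 0, 1.2], 0],
  [[0, 0, 1.2], 0],
])

```text
time_s: 14.95
tool_pos: [0.5753, 0.0744, 0.0774]
tool_rot: [180.0, 0.0, 15.6]
force: [-0.4, -0.3, -1.9]
grip_width: 0.0269
grasp_force: 50.0
```

>>> arm_command([
  [[0, 0, 0.3], 0],
  [[0, 0, 0.6], 0],
  [[0, 0, 0.9], 0],
  [[0, 0, 1.2], 0],
  [[0, 0, 1.2], 0],
])

```text
time_s: 15.45
tool_pos: [0.5753, 0.0745, 0.0762]
tool_rot: [180.0, 0.0, 15.6]
force: [0.1, -0.0, -2.5]
grip_width: 0.0266
grasp_force: 50.0
```

>>> arm_command([
  [[0, 0, 0.3], 0],
  [[0, 0, 0.6], 0],
  [[0, 0, 0.9], 0],
  [[0, 0, 1.2], 0],
  [[0, 0, 1.2], 0],
])

```text
time_s: 15.95
tool_pos: [0.5753, 0.0744, 0.0749]
tool_rot: [180.0, 0.0, 15.6]
force: [0.6, 0.6, -2.6]
grip_width: 0.0267
grasp_force: 50.0
```

>>> arm_command([
  [[0, 0, 0.3], 0],
  [[0, 0, 0.6], 0],
  [[0, 0, 0.9], 0],
  [[0, 0, 1.2], 0],
  [[0, 0, 1.2], 0],
])

```text
time_s: 16.45
tool_pos: [0.5753, 0.0744, 0.0738]
tool_rot: [180.0, 0.0, 15.6]
force: [-0.1, 0.7, -2.3]
grip_width: 0.0268
grasp_force: 50.0
```

>>> arm_command([
  [[0, 0, 0.3], 0],
  [[0, 0, 0.6], 0],
  [[0, 0, 0.9], 0],
  [[0, 0, 1.2], 0],
  [[0, 0, 1.2], 0],
])

```text
time_s: 16.95
tool_pos: [0.5753, 0.0745, 0.0726]
tool_rot: [180.0, 0.0, 15.6]
force: [0.0, -0.1, -1.7]
grip_width: 0.0266
grasp_force: 50.0
```

>>> arm_command([
  [[0, 0, 0.3], 0],
  [[0, 0, 0.6], 0],
  [[0, 0, 0.9], 0],
  [[0, 0, 1.2], 0],
  [[0, 0, 1.2], 0],
])

```text
time_s: 17.45
tool_pos: [0.5753, 0.0744, 0.0713]
tool_rot: [180.0, 0.0, 15.6]
force: [0.3, 0.3, -1.5]
grip_width: 0.0266
grasp_force: 50.0
```

>>> arm_command([
  [[0, 0, 0.3], 0],
  [[0, 0, 0.6], 0],
  [[0, 0, 0.9], 0],
  [[0, 0, 1.2], 0],
  [[0, 0, 1.2], 0],
])

```text
time_s: 17.95
tool_pos: [0.5753, 0.0745, 0.0701]
tool_rot: [180.0, 0.0, 15.6]
force: [0.1, -0.4, -1.9]
grip_width: 0.0268
grasp_force: 50.0
```

Depth is about 40 mm, no stop yet.

>>> arm_command([
  [[0, 0, 0.3], 0],
  [[0, 0, 0.6], 0],
  [[0, 0, 0.9], 0],
  [[0, 0, 1.2], 0],
  [[0, 0, 1.2], 0],
])

```text
time_s: 18.45
tool_pos: [0.5753, 0.0744, 0.069]
tool_rot: [180.0, 0.0, 15.6]
force: [-0.7, -0.2, -1.7]
grip_width: 0.0269
grasp_force: 50.0
```

>>> arm_command([
  [[0, 0, 0.3], 0],
  [[0, 0, 0.6], 0],
  [[0, 0, 0.9], 0],
  [[0, 0, 1.2], 0],
  [[0, 0, 1.2], 0],
])

```text
time_s: 18.95
tool_pos: [0.5753, 0.0744, 0.0678]
tool_rot: [180.0, 0.0, 15.6]
force: [0.3, -0.4, -2.2]
grip_width: 0.0269
grasp_force: 50.0
```

>>> arm_command([
  [[0, 0, 0.3], 0],
  [[0, 0, 0.6], 0],
  [[0, 0, 0.9], 0],
  [[0, 0, 1.2], 0],
  [[0, 0, 1.2], 0],
])

```text
time_s: 19.45
tool_pos: [0.5755, 0.0745, 0.0668]
tool_rot: [180.0, -0.0, 15.6]
force: [-0.0, -0.0, 0.9]
grip_width: 0.0267
grasp_force: 50.0
```

>>> arm_command([
  [[0, 0, 0.3], 0],
  [[0, 0, 0.6], 0],
  [[0, 0, 0.9], 0],
  [[0, 0, 1.2], 0],
  [[0, 0, 1.2], 0],
])

```text
time_s: 19.95
tool_pos: [0.5758, 0.0746, 0.0661]
tool_rot: [180.0, -0.1, 15.6]
force: [-0.6, 0.4, 5.4]
grip_width: 0.0266
grasp_force: 50.0
```

Found the stop at about 43 mm. Net force is about 7 N, so I'll press to about 12 N and hold.

>>> arm_command([
  [[0, 0, 0.3], 0],
  [[0, 0, 0.6], 0],
  [[0, 0, 0.9], 0],
  [[0, 0, 1.2], 0],
  [[0, 0, 1.2], 0],
])

```text
time_s: 20.45
tool_pos: [0.5763, 0.0747, 0.0656]
tool_rot: [180.0, -0.1, 15.6]
force: [-1.0, -0.0, 9.1]
grip_width: 0.027
grasp_force: 50.0
```

>>> arm_command([
  [[0, 0, 0], 0],
  [[0, 0, 0], 0],
  [[0, 0, 0], 0],
  [[0, 0, 0], 0],
  [[0, 0, 0], 0],
])

```text
time_s: 20.95
tool_pos: [0.5763, 0.0747, 0.0656]
tool_rot: [180.0, -0.1, 15.6]
force: [-1.1, 0.3, 8.5]
grip_width: 0.0267
grasp_force: 50.0
```

>>> arm_command([
  [[0, 0, 0.2], 0],
  [[0, 0, 0.4], 0],
  [[0, 0, 0.4], 0],
  [[0, 0, 0.4], 0],
  [[0, 0, 0.4], 0],
])

```text
time_s: 21.45
tool_pos: [0.5764, 0.0747, 0.0655]
tool_rot: [180.0, -0.1, 15.6]
force: [-1.3, -0.8, 8.6]
grip_width: 0.027
grasp_force: 50.0
```

>>> arm_command([
  [[0, 0, 0], 0],
  [[0, 0, 0], 0],
  [[0, 0, 0], 0],
  [[0, 0, 0], 0],
  [[0, 0, 0], 0],
])

```text
time_s: 21.95
tool_pos: [0.5764, 0.0748, 0.0654]
tool_rot: [180.0, -0.1, 15.6]
force: [-2.1, 0.0, 10.8]
grip_width: 0.0265
grasp_force: 50.0
```

>>> arm_command([
  [[0, 0, 0], 0],
  [[0, 0, 0], 0],
  [[0, 0, 0], 0],
  [[0, 0, 0], 0],
  [[0, 0, 0], 0],
])

```text
time_s: 22.45
tool_pos: [0.5764, 0.0748, 0.0655]
tool_rot: [180.0, -0.1, 15.6]
force: [-1.8, -0.1, 10.9]
grip_width: 0.027
grasp_force: 50.0
```

Held at about 12 N. Now the tug: 16 mm or so of free travel up to the grip, then slowly.

>>> arm_command([
  [[0, 0, -2], 0],
  [[0, 0, -6], 0],
  [[0, 0, -11], 0],
  [[0, 0, -15], 0],
  [[0, 0, -17], 0],
])

```text
time_s: 22.95
tool_pos: [0.5754, 0.0744, 0.081]
tool_rot: [180.0, -0.0, 15.6]
force: [-0.3, 0.5, -2.5]
grip_width: 0.0264
grasp_force: 50.0
```

>>> arm_command([
  [[0, 0, -0.3], 0],
  [[0, 0, -0.6], 0],
  [[0, 0, -0.9], 0],
  [[0, 0, -1.2], 0],
  [[0, 0, -1.5], 0],
])

```text
time_s: 23.45
tool_pos: [0.5753, 0.0744, 0.0822]
tool_rot: [180.0, 0.0, 15.6]
force: [-0.2, -0.5, -1.8]
grip_width: 0.0267
grasp_force: 50.0
```

>>> arm_command([
  [[0, 0, -0.3], 0],
  [[0, 0, -0.6], 0],
  [[0, 0, -0.9], 0],
  [[0, 0, -1.2], 0],
  [[0, 0, -1.5], 0],
])

```text
time_s: 23.95
tool_pos: [0.575, 0.0743, 0.0833]
tool_rot: [-180.0, 0.0, 15.6]
force: [0.5, 0.6, -6.0]
grip_width: 0.0268
grasp_force: 50.0
```

>>> arm_command([
  [[0, 0, -0.4], 0],
  [[0, 0, -0.8], 0],
  [[0, 0, -1.2], 0],
  [[0, 0, -1.6], 0],
  [[0, 0, -1.6], 0],
])

```text
time_s: 24.45
tool_pos: [0.5747, 0.0743, 0.0847]
tool_rot: [-180.0, 0.1, 15.6]
force: [0.2, -0.3, -12.1]
grip_width: 0.0265
grasp_force: 50.0
```

Net is about 10 N upward. Holding still.

>>> arm_command([
  [[0, 0, 0], 0],
  [[0, 0, 0], 0],
  [[0, 0, 0], 0],
  [[0, 0, 0], 0],
  [[0, 0, 0], 0],
])

```text
time_s: 24.95
tool_pos: [0.575, 0.0744, 0.0851]
tool_rot: [-180.0, 0.0, 15.6]
force: [0.2, -0.5, -13.4]
grip_width: 0.0268
grasp_force: 50.0
```

>>> arm_command([
  [[0, 0, 0], 0],
  [[0, 0, 0], 0],
  [[0, 0, 0], 0],
  [[0, 0, 0], 0],
  [[0, 0, 0], 0],
])

```text
time_s: 25.45
tool_pos: [0.5752, 0.0744, 0.0853]
tool_rot: [-180.0, 0.0, 15.6]
force: [1.1, -0.2, -14.2]
grip_width: 0.0269
grasp_force: 50.0
```

The grip holds. Lowering back to the stop gently before letting go.

>>> arm_command([
  [[0, 0, 2], 0],
  [[0, 0, 6], 0],
  [[0, 0, 10], 0],
  [[0, 0, 14], 0],
  [[0, 0, 16], 0],
])

```text
time_s: 25.95
tool_pos: [0.5762, 0.0746, 0.07]
tool_rot: [180.0, -0.1, 15.6]
force: [-0.4, 0.2, -3.0]
grip_width: 0.0269
grasp_force: 50.0
```

>>> arm_command([
  [[0, 0, 0.5], 0],
  [[0, 0, 1], 0],
  [[0, 0, 1], 0],
  [[0, 0, 1], 0],
  [[0, 0, 1], 0],
])

```text
time_s: 26.45
tool_pos: [0.5755, 0.0744, 0.0685]
tool_rot: [180.0, -0.0, 15.6]
force: [-0.1, -0.0, -2.1]
grip_width: 0.0266
grasp_force: 50.0
```

>>> arm_command([
  [[0, 0, 0.5], 0],
  [[0, 0, 1], 0],
  [[0, 0, 1.3], 0],
  [[0, 0, 1.3], 0],
  [[0, 0, 1.3], 0],
])

```text
time_s: 26.95
tool_pos: [0.5753, 0.0744, 0.0671]
tool_rot: [180.0, 0.0, 15.6]
force: [0.2, 0.4, -1.5]
grip_width: 0.0267
grasp_force: 50.0
```

>>> arm_command([
  [[0, 0, 0], 0],
  [[0, 0, 0], 0],
  [[0, 0, 0], 0],
  [[0, 0, 0], 0],
  [[0, 0, 0], 0],
], grip=-1)

```text
time_s: 27.45
tool_pos: [0.5755, 0.0745, 0.0673]
tool_rot: [180.0, -0.0, 15.6]
force: [-0.1, 0.8, 0.3]
grip_width: 0.0586
grasp_force: 0.0
```

>>> arm_command([
  [[0, 0, 0], 0],
  [[0, 0, 0], 0],
  [[0, 0, 0], 0],
  [[0, 0, 0], 0],
  [[0, 0, 0], 0],
])

```text
time_s: 27.95
tool_pos: [0.5753, 0.0744, 0.0671]
tool_rot: [180.0, 0.0, 15.6]
force: [0.9, 0.1, -0.5]
grip_width: 0.0865
grasp_force: 0.0
```

>>> arm_command([
  [[0, 0, -10], 0],
  [[0, 0, -30], 0],
  [[0, 0, -60], 0],
  [[0, 0, -90], 0],
  [[0, 0, -110], 0],
])

```text
time_s: 28.45
tool_pos: [0.5763, 0.0749, 0.1803]
tool_rot: [180.0, -0.2, 15.6]
force: [0.6, 0.6, 0.3]
grip_width: 0.0869
grasp_force: 0.0
```

>>> arm_command([
  [[0, 0, 0], 0],
  [[0, 0, 0], 0],
  [[0, 0, 0], 0],
  [[0, 0, 0], 0],
  [[0, 0, 0], 0],
])

```text
time_s: 28.95
tool_pos: [0.5748, 0.0744, 0.1761]
tool_rot: [-180.0, 0.1, 15.6]
force: [0.1, -0.1, 0.8]
grip_width: 0.0871
grasp_force: 0.0
```

Run:
```python
from h import *
go(.575,.0745,.176)
p,d=viewer.read_camera("scene");cv2.imwrite("pics/s6.png",cv2.resize(p[130:350,100:440],(800,518),interpolation=2))
```

```text
t 28.95 pos [0.5748 0.0744 0.1761] [-1.7997e+02  1.0000e-01  1.5580e+01] F [ 0.09 -0.09  0.81] w 0.0871 shift mm [ 0.3 -0.1  0.1]
```

View pics/s6.png

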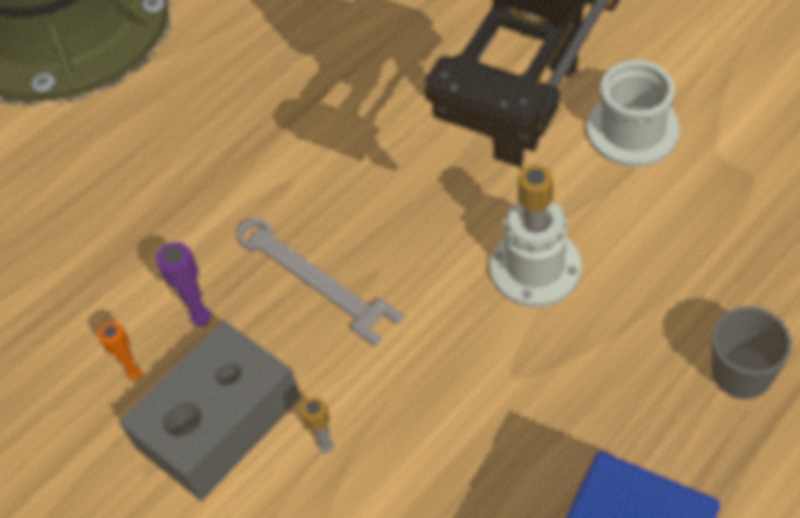

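The tube stands in the fitting at (535,190), the gripper is clear, and everything else is where it was. Handing in.

```bash
python3 -c "
from cell import env
print(env.sign_off())"
```

```text
the job is handed in; nothing more can be done
None
```

The riser tube is in the push-in fitting, pressed onto the stop at about 12 N and tugged at 10–12 N with the grip holding; I then let go, it was left standing, and the job is handed in (sign-off gave no verdict).

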